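Fold down the arched row of display tiles with one stroke

ROBOT

A 6-joint arm with a two-finger parallel gripper is mounted at the origin on the work surface. World frame = base frame: x ahead of the robot, y to its left, z up, the work surface at z = 0. Lengths are in m, angles in rad, forces in N, time in s.
With the tool pointing down it reaches from about 0.275 to 0.875 m from the base axis. Payload 12.5 kg.
Tool frame: the origin (TCP) lies on the centre line of the jaws, within the pads' length; the fingertips stand r.finger_overhang ahead of it and the grasp point (between the pads) lies 3 mm ahead of it (r.finger_overhang is the distance from the TCP to the fingertips, in m); z points along the fingers, y is the line along which they close (so a half turn about z gives the same grasp; the last joint's range is limited). The gripper opens to 85 mm and grips with 20 to 120 N. Pads are 22 mm wide; open, the fingers measure 114 mm over their backs; the gripper's body (76 mm by 85 mm) begins 54 mm behind the grasp point. The pads swing forward as they close: fully open they stand 13 mm farther back than shut.
Start: joints at [1.238, 0.351, 1.652, -0, 1.139, -0.085], TCP at [0.135, 0.533, 0.253] pointing down, gripper open.
Joint ranges: [-2.75, 2.75], [-0.79, 2.1], [0.01, 2.65], [-1.57, 4.71], [0.07, 3.14], [-2.87, 2.87]. Speed limits (rad/s): [2.22, 2.22, 2.79, 3.14, 3.14, 3.14].

INTERFACE

Orientations are given as a unit quaternion [x, y, z, w].
In Python, from cell import r, optics gives the robot as it stands. The module is installed in compiled form; this text tells all that it offers. Calls block until the motion is done:
- r.move_to(position, orientation): joint-space move of the TCP to a pose.
- r.move_linear(position, rot=None, vel=0.15): straight line of the TCP; rot=None keeps the orientation; vel is the mean speed in m/s.
- r.set_joints(angles): joint-space move.
- r.set_gripper(opening, squeeze=None): opening from 0.0 (shut) to 1.0 (fully open); squeeze is the grip in N (None keeps the last); returns when the fingers have stopped.
- r.sleep(seconds).
- r.inverse_kinematics(position, orientation): joint angles nearest the present ones, or None.
- optics.get_image(name): name is "side" or "top"; returns a dict with "pixels" (384x512x3 uint8, red, green, blue), "depth" (384x512 float32, m along the optical axis (not along the pixel's ray), 0 where there is no reading), "fx", "fy", "cx", "cy" (pixels), "D" ([k1, k2, p1, p2, k3] as OpenCV has them; the pictures are not rectified), "camera_from_world" (4x4, takes a point from world to camera coordinates). Camera axes: x right, y down, z forward; pixel columns grow to the right and rows downward; lengths in m; the calibration is good to about 2 mm. A picture is of the moment at which its call begins.
A pose or a line that the arm cannot do raises r.PlanningError and nothing moves.
- r.hand_in(): hands the job in; it is judged then, once.
Readings, each from a call of its own:
- r.current_t(): time.
- r.current_q(): joint angles.
- r.current_qvel(): joint speeds.
- r.current_effort(): joint torques, N m.
- r.current_tool_pos(): TCP position.
- r.current_ee_rot(): TCP orientation.
- r.current_contact_force(): force on the tool from outside, world axes, zero at the start.
- r.current_torque(): the same for the moment, N m.
- r.current_opening(): opening from 0.0 (shut) to 1.0 (fully open).
- r.current_finger_force(): force on a finger pad.
Only numpy, scipy, OpenCV 4.12 (cv2) and the standard library are available. Lean on these libraries where they do the work, as an engineer would, in place of code of your own. Each camera call takes 0.05 s, during which the arm holds its last target. There are 200 camera calls.

TASK

Close up the display board: starting at the brass disc, run your fingertips lightly along the arched row of hinged tiles in one low, unbroken stroke, so that each tile in turn folds onward and lies flat, first to last. Stay close above the board until the last tile is down, push gently so that the board is neither shoved along nor lifted, and leave the stamp, jar and cup where they stand. Then take the hand clear.

Things in the scene. Friction and masses are not known exactly. Their poses are not given: they have to be found in the camera images.
- board: Loose dark wood board, 170 (x) by 340 mm (y), top 18 mm above its underside; bamboo frame 20 mm high, outer size 204 by 376 mm; 2.2 kg. Origin: centre of underside. Five pale tiles in an arch of radius 160 mm about x -137 mm, y 0, from the -y end, bulging to +x: pins at -0.79 rad from +x about that point, then every 0.3375 rad. A pale line marks the arch.
- start_mark (a point): Centre of the flush brass disc, 18 mm across, on the board's top face (19 mm above the board's underside). The row begins here; flap0 is the next along the arch, its pin about 30 mm on.
- flap0_pin (a point): Middle of the hinge pin of the first tile along the row, 21 mm above the board's underside; fixed in the board. Axes turn with the tile: x runs along the tile from the pin to its free edge, y along the pin. Tile: 36 mm long, 30 wide, 4 thick (pin at mid-thickness), 20 g. It stands leaning onward and folds onward, away from the brass disc, to lie along the arch; 54 mm from pin to pin.
- flap1_pin (a point): Middle of the hinge pin of the second tile along the row, 21 mm above the board's underside; fixed in the board. Axes turn with the tile: x runs along the tile from the pin to its free edge, y along the pin. Same tile as flap0.
- flap2_pin (a point): Middle of the hinge pin of the third tile along the row, 21 mm above the board's underside; fixed in the board. Axes turn with the tile: x runs along the tile from the pin to its free edge, y along the pin. Same tile as flap0.
- flap3_pin (a point): Middle of the hinge pin of the fourth tile along the row, 21 mm above the board's underside; fixed in the board. Axes turn with the tile: x runs along the tile from the pin to its free edge, y along the pin. Same tile as flap0.
- flap4_pin (a point): Middle of the hinge pin of the fifth and last tile along the row, 21 mm above the board's underside; fixed in the board. Axes turn with the tile: x runs along the tile from the pin to its free edge, y along the pin. Same tile as flap0.
- flap0 (a joint): Angle of the first tile in rad: 0 lies flat on the board, 1.5 is the stop just short of upright. The hinge is stiff (0.02 N m of friction, no spring) and stays where it is left.
- flap1 (a joint): Angle of the second tile in rad: 0 lies flat on the board, 1.5 is the stop just short of upright. The hinge is stiff (0.02 N m of friction, no spring) and stays where it is left.
- flap2 (a joint): Angle of the third tile in rad: 0 lies flat on the board, 1.5 is the stop just short of upright. The hinge is stiff (0.02 N m of friction, no spring) and stays where it is left.
- flap3 (a joint): Angle of the fourth tile in rad: 0 lies flat on the board, 1.5 is the stop just short of upright. The hinge is stiff (0.02 N m of friction, no spring) and stays where it is left.
- flap4 (a joint): Angle of the fifth and last tile in rad: 0 lies flat on the board, 1.5 is the stop just short of upright. The hinge is stiff (0.02 N m of friction, no spring) and stays where it is left.
- stamp_mid (a point): Turned wooden stamp, 47 mm tall, 30 mm across, loose, standing on the board inside the arch; point: its centre, half-way up. Leave alone.
- jar_mid (a point): Amber glass jar with a cork lid, 75 mm tall, 56 mm across, standing on the table beyond the board; point: its centre, half-way up. Leave alone.
- cup_mid (a point): Bamboo cup, 80 mm tall, 60 mm across, standing on the table beyond the board; point: its centre, half-way up. Leave alone.

How it is judged:
By the outcome, as a careful person would: the job done as asked, in the order asked, and still so for the second after the job is handed in, with the robot touching nothing.
It also fails if it takes over 42 s, if anything falls off the work surface, if the arm or the gripper's body presses on something with over 40 N, if the wrist force passes 120 N, or if a joint passes its speed limit or range.

## Working session

There is one attempt and no reset: what is moved stays moved. The work goes in short steps, each a Python script; the robot and the scene stay as the last script left them, time stands still between calls to the robot, and variables do not carry over. Pictures are saved under pics/ and viewed, at most 10 in all, crops included, and the job is handed in when it is done.

```bash
mkdir -p pics; python3 - <<'E'
from cell import r, optics
import cv2,numpy as np
for n in("top","side"):
    d=optics.get_image(n); np.savez(f"{n}.npz",**d); cv2.imwrite(f"pics/{n}0.png",cv2.cvtColor(d["pixels"],cv2.COLOR_RGB2BGR))
    print(n,d["fx"],d["cx"],d["cy"],d["D"],np.round(d["camera_from_world"],3).tolist())
print(r.finger_overhang,r.current_ee_rot(),r.current_t())
E
```

```text
top 460.3182623078042 256.62844075268936 189.0919691791753 [-0.09472444  0.          0.          0.          0.        ] [[0.024, -1.0, 0.001, 0.004], [-0.973, -0.024, -0.229, 0.634], [0.229, 0.005, -0.973, 0.745], [0.0, 0.0, 0.0, 1.0]]
side 429.23536712806805 250.3053609182229 187.75682396512082 [-0.00450554  0.          0.          0.          0.        ] [[0.993, -0.115, -0.016, -0.61], [-0.087, -0.65, -0.755, 0.125], [0.076, 0.751, -0.656, 0.708], [0.0, 0.0, 0.0, 1.0]]
0.022 [ 1.23594821e-01  9.92332618e-01 -5.33626934e-04 -1.02295758e-04] 0.1
```

View pics/top0.png

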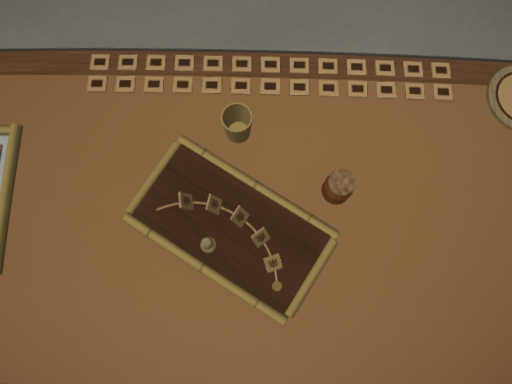

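View pics/side0.png

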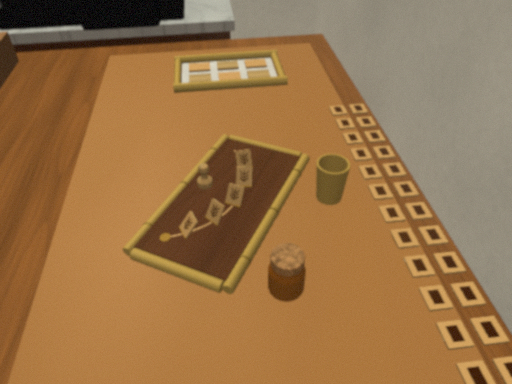

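The top view shows the brass disc at (277,286), the tiles from (273,263) to (186,201), the stamp at (208,244), the cup at (237,123) and the jar at (341,186). The side view agrees with this. Next I fit the board pose.

```bash
cat > h.py <<'E'
import numpy as np,cv2
def K(d): return np.array([[d["fx"],0,d["cx"]],[0,d["fy"],d["cy"]],[0,0,1.]])
def plane(d,uv,z):
    p=cv2.undistortPoints(np.float64(uv).reshape(-1,1,2),K(d),d["D"]).reshape(-1,2)
    T=d["camera_from_world"];R=T[:3,:3];c=-R.T@T[:3,3]
    v=np.c_[p,np.ones(len(p))]@R
    return c+v*((z-c[2])/v[:,2])[:,None]
def proj(d,P):
    T=d["camera_from_world"]
    return cv2.projectPoints(np.float64(P),cv2.Rodrigues(T[:3,:3])[0],T[:3,3],K(d),d["D"])[0].reshape(-1,2)
def depthpts(d):
    v,u=np.nonzero(d["depth"]>0);z=d["depth"][v,u].astype(float)
    p=cv2.undistortPoints(np.float64(np.c_[u,v]).reshape(-1,1,2),K(d),d["D"]).reshape(-1,2)
    T=d["camera_from_world"]
    return u,v,(np.c_[p,np.ones(len(p))]*z[:,None]-T[:3,3])@T[:3,:3]
A=-0.79+0.3375*np.arange(5)
def arch(a,z=.021): a=np.atleast_1d(a);return np.c_[-.137+.16*np.cos(a),.16*np.sin(a),np.full(len(a),z)]
def toworld(b,P): # b=x,y,yaw
    c,s=np.cos(b[2]),np.sin(b[2]);return np.asarray(P)@np.array([[c,s,0],[-s,c,0],[0,0,1]])+[b[0],b[1],0]
E
python3 - <<'E'
from h import *
d={k:(v if v.shape else float(v)) for k,v in np.load("top.npz").items()}
hsv=cv2.cvtColor(d["pixels"],cv2.COLOR_RGB2HSV)
m=((hsv[...,2]<75)).astype(np.uint8); m[:135]=0;m[325:]=0;m[:,:120]=0;m[:,345:]=0
n,l,st,_=cv2.connectedComponentsWithStats(m);i=1+st[1:,4].argmax();print(st[i])
c=cv2.findContours((l==i).astype(np.uint8),0,2)[0][0]
P=plane(d,cv2.convexHull(c).reshape(-1,2),.019)
rect=cv2.minAreaRect(np.float32(P[:,:2]*1000));print("dark rect",rect)
# board from depth: frame footprint
u,v,W=depthpts(d)
s=(W[:,2]>.012)&(W[:,2]<.03)&(u>115)&(u<345)&(v>130)&(v<325)
print("frame rect",cv2.minAreaRect(np.float32(W[s,:2]*1000)), "table z",np.median(W[(v>300)&(u<200)][:,2]),"board z",np.median(W[(l[v,u]==i),2]))
for nm,uv,h in(("disc",(277,286),.019),):print(nm,plane(d,[uv],h))
for nm,(a,b,rad) in dict(cup=(237,123,18),jar=(341,186,18),stamp=(208,244,10)).items():
    q=(np.hypot(u-a,v-b)<rad)&(W[:,2]>.035);print(nm,np.round(W[q].min(0),3),np.round(W[q].max(0),3))
from scipy.optimize import least_squares
cx,cy=np.array(rect[0])/1000
yaw=-.55
b=np.array([cx,cy,yaw]);
im=cv2.cvtColor(d["pixels"],cv2.COLOR_RGB2BGR)
for yaw in [np.deg2rad(rect[2]-90),np.deg2rad(rect[2])]:
  if -1<yaw<0: b[2]=yaw
print(b, "disc pred",toworld(b,arch(-.79-.1875,.019)),proj(d,toworld(b,arch(-.79-.1875,.019))))
np.save("b0.npy",b)
for P in toworld(b,arch(np.linspace(-.98,.9,40),.019)): cv2.circle(im,tuple(np.round(proj(d,[P])[0]*16).astype(int)),8,(255,255,0),-1,cv2.LINE_AA,4)
C=toworld(b,[[sx*.085,sy*.17,.019] for sx,sy in((1,1),(1,-1),(-1,-1),(-1,1))]);
cv2.polylines(im,[np.round(proj(d,C)).astype(int).reshape(-1,1,2)],True,(0,0,255),1)
cv2.imwrite("pics/fit.png",cv2.resize(im[130:325,115:350],None,fx=3,fy=3,interpolation=cv2.INTER_CUBIC))
E
```

```text
[  132   145   198   170 13856]
dark rect ((574.5426025390625, 68.23934936523438), (338.6932067871094, 167.16229248046875), 59.006290435791016)
frame rect ((605.364990234375, 50.87342834472656), (375.6206970214844, 272.4902038574219), 58.7105712890625) table z -0.0005642880488910962 board z 0.01692179975390099
disc [[ 0.46652319 -0.02131613  0.019     ]]
cup [0.738 0.032 0.035] [0.794 0.09  0.082]
jar [ 0.623 -0.157  0.035] [ 0.675 -0.105  0.078]
stamp [0.529 0.097 0.035] [0.549 0.116 0.066]
[ 0.5745426   0.06823935 -0.54094228] disc pred [[ 0.46547576 -0.0209941   0.019     ]] [[276.81356285 286.57992582]]
```

View pics/fit.png

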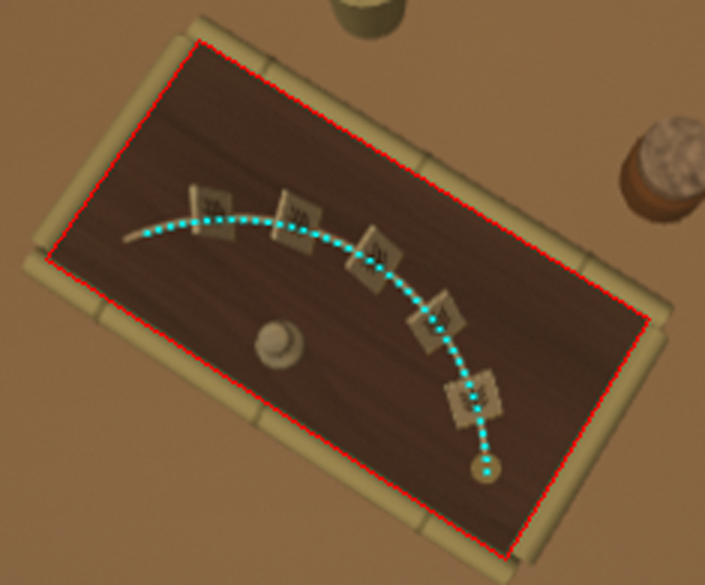

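The board fit matches the frame, the arch line and the disc to about 1 mm. Pushing a tile right next to its pin would shove the board. So I'll touch each tile about 12 mm above its pin and ramp down to just over the flat-tile height by its free edge. First I go to the disc and touch it gently to check the height.

```bash
cat >> h.py <<'E'
b=np.load("b0.npy")
def pose(s,tip,ov):  # s: arc length of the LEADING edge from flap0 pin; tip height
    a=-.79+(s-.011)/.16
    p=toworld(b,arch(a,tip+ov))[0]; f=(a+np.pi/2+b[2])/2
    return p,np.array([np.cos(f),np.sin(f),0,0])
E
python3 - <<'E'
from cell import r
from h import *
r.set_gripper(0.0,20); ov=r.finger_overhang; print("ov",ov,r.current_opening(),r.current_t())
p,q=pose(-.019,.20,ov); r.move_to(p,q)
print(r.current_t(),r.current_q().round(3) if hasattr(r.current_q(),'round') else r.current_q())
p,_=pose(-.019,.024,ov); r.move_linear(p,vel=.1); r.sleep(.3)
f0=np.array(r.current_contact_force()); print(r.current_t(),f0)
for k in range(1,14):
    p,_=pose(-.019,.024-.0005*k,ov); r.move_linear(p,vel=.01)
    f=np.array(r.current_contact_force())-f0
    if abs(f[2])>1.0: break
print(k,f,r.current_tool_pos()[2]-ov,r.current_t())
p,_=pose(-.019,.026,ov); r.move_linear(p,vel=.05)
print(r.current_contact_force(),r.current_tool_pos()-p,r.current_t())
E
```

```text
ov 0.022 -0.003556553944343246 0.8667
3.1667 [-0.144  0.237  1.894  0.     1.01   1.373]
5.375 [-0.00499164  0.06668954 -0.0788806 ]
12 [-0.42624623 -0.27713664  1.75006731] 0.01805675939457066 8.375
[ 0.52415222 -0.64066329 -0.93603366] [ 2.37362181e-04 -3.72675151e-05  3.90959336e-04] 8.6833
```

The height is confirmed, with contact at a commanded tip height of about 18.3 mm. Next I stroke tile 0 and look.

```bash
cat > stroke.py <<'E'
from cell import r,optics
from h import *
import sys
ov=r.finger_overhang; fm=0
LOW=.0236
def go(s,h,v):
    p,q=pose(s,h,ov); r.move_linear(p,q,vel=v); f=np.array(r.current_contact_force()); print(round(s*1e3),round(h*1e3,1),f.round(1),end="; ")
for n in map(int,sys.argv[1:]):
    s=.054*n
    if n==0: go(s-.004,.033,.04)
    else: go(s-.004,.034,.04)
    for x,h in((.006,.0325),(.016,.029),(.027,.026),(.036,LOW),(.039,LOW)): go(s+x,h,.04)
    print("\ntile",n,"t",r.current_t())
d=optics.get_image("side");cv2.imwrite(f"pics/s{sys.argv[-1]}.png",cv2.resize(cv2.cvtColor(d["pixels"],cv2.COLOR_RGB2BGR)[110:310,110:350],None,fx=3,fy=3,interpolation=cv2.INTER_CUBIC)[:600])
E
python3 stroke.py 0
```

```text
-4 33.0 [-0.  -0.6  0.8]; 6 32.5 [-0.5 -0.6  0.9]; 16 29.0 [0.1 1.4 0.2]; 27 26.0 [-0.   0.2  0.9]; 36 23.6 [-0.1 -0.   0.4]; 39 23.6 [ 0.9 -0.2  0.6]; 
tile 0 t 11.1333
```

View pics/s0.png

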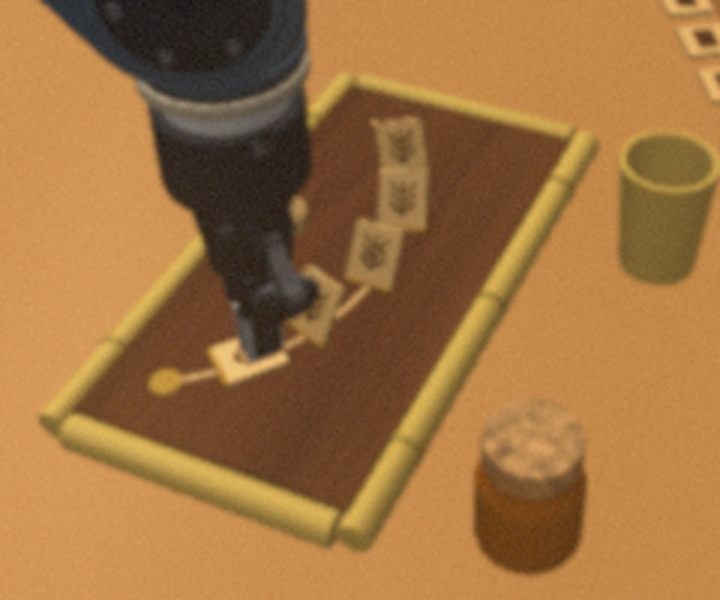

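Tile 0 lies flat under the fingertip. The disc is still at its original pixel (165,237), so the board hasn't moved, and forces are about 1 N. I'll continue the stroke.

```bash
python3 stroke.py 1 2 3 4
```

```text
50 34.0 [-0.9 -0.1 -0.1]; 60 32.5 [-1.1  0.7 -0.7]; 70 29.0 [0.2 0.8 0.7]; 81 26.0 [-0.3  0.1 -0.7]; 90 23.6 [-0.   0.2  0. ]; 93 23.6 [ 0.7 -0.5  0.4]; 
tile 1 t 13.5917
104 34.0 [-0.6  0.4 -0.1]; 114 32.5 [0.3 0.  0.8]; 124 29.0 [1.2 0.1 0.9]; 135 26.0 [-0.2  0.3 -0.5]; 144 23.6 [0.4 0.3 0.5]; 147 23.6 [0.1 0.1 0.3]; 
tile 2 t 16.0
158 34.0 [-0.3  0.1 -1.4]; 168 32.5 [0.5 0.3 0.3]; 178 29.0 [0.1 0.8 0. ]; 189 26.0 [-0.5 -0.3  0.5]; 198 23.6 [-0.4 -0.3 -0.8]; 201 23.6 [ 0.4  0.1 -0. ]; 
tile 3 t 18.4083
212 34.0 [-0.3  0.5  0. ]; 222 32.5 [-1.   0.4 -0.1]; 232 29.0 [-0.2 -0.8  0.2]; 243 26.0 [-0.1  0.2  0.3]; 252 23.6 [-0.2  0.8  0.9]; 255 23.6 [ 0.4  0.4 -0.5]; 
tile 4 t 20.8167
```

View pics/s4.png

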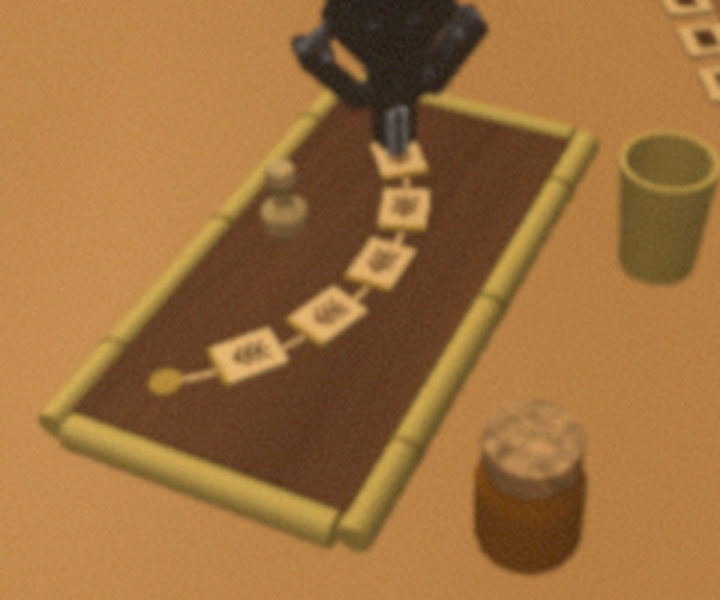

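All five tiles are down, and the disc, stamp, jar and cup haven't moved. I'll run a little past the last tile, lift clear and check from above.

```bash
python3 - <<'E'
from cell import r,optics
from h import *
ov=r.finger_overhang
p,q=pose(.266,.0238,ov); r.move_linear(p,q,vel=.04)
p,_=pose(.266,.20,ov); r.move_linear(p,vel=.12)
r.move_to([.25,.45,.28],q); r.sleep(.3)
d=optics.get_image("top"); cv2.imwrite("pics/end.png",cv2.resize(cv2.cvtColor(d["pixels"],cv2.COLOR_RGB2BGR)[100:325,115:375],None,fx=2.6,fy=2.6,interpolation=cv2.INTER_CUBIC))
u,v,W=depthpts(d)
for a in A:
    t=np.r_[-np.sin(a+b[2]),np.cos(a+b[2])];P0=toworld(b,arch(a))[0]
    e=(W[:,:2]-P0[:2]); x=e@t; y=e@np.r_[t[1],-t[0]]
    k=(x>.005)&(x<.033)&(abs(y)<.011); print("angle",np.polyfit(x[k],W[k,2],1)[0].round(3),"z",np.median(W[k,2]).round(4),k.sum())
print(r.current_t(),r.current_contact_force())
E
```

```text
angle 0.024 z 0.0223 183
angle 0.004 z 0.0222 173
angle 0.009 z 0.0221 172
angle -0.002 z 0.0222 171
angle 0.022 z 0.0218 172
24.925 [-0.45035764 -0.35631369 -0.1779796 ]
```

View pics/end.png

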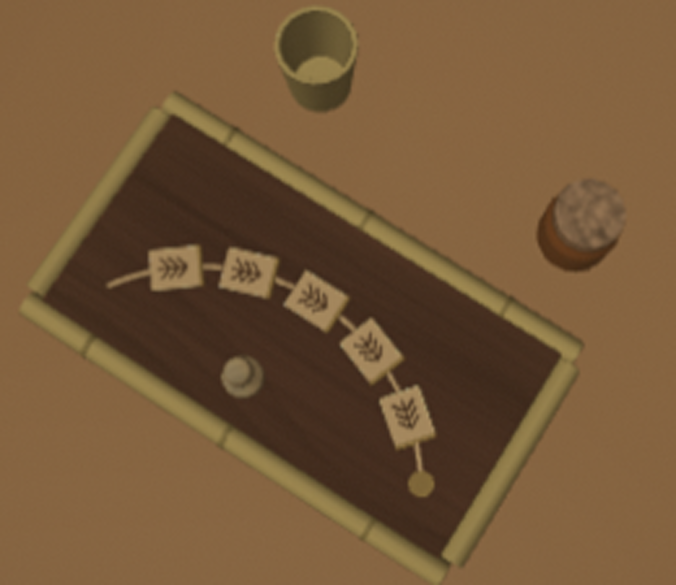

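The view from above shows all five tiles flat, with measured angles of 0.024 rad or less. The disc is at (277,286) as before, the stamp, jar and cup are in place, and the hand is clear.

```bash
python3 -c "
from cell import r
print(r.hand_in())"
```

```text
the job is handed in; nothing more can be done
None
```

All five tiles were folded flat in order in one low stroke; the board, stamp, jar and cup stayed where they were, the hand is clear, and the job was handed in at about 25 s.

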